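# Plug the lamp into the desk shelf and switch it on

### The job

Fit the bar lamp to the desk shelf: take it out of its cardboard packing block and plug it, upright, into the socket hidden below the round opening in the shelf board, feeling for the hole and turning it a little until the key drops and the lamp's round foot lies flat on the board all round. Once it is home, switch it on by pressing down the raised front half of the white rocker switch on the shelf. Do not disturb the other things on the desk or the shelf.

Things in the scene. Friction and masses are not known exactly. Their poses are not given: they have to be found in the camera images.
- lamp: Aluminium T-shaped bar lamp, 0.15 to 0.3 kg, standing upright in the packing block; balanced about its post and the same after half a turn. Origin: centre of the underside of its round foot (disc 74 mm across, 6 mm thick); z up along the 18 mm post, y along the light bar (190 mm long, 24 mm wide, 105 to 119 mm above the origin).
- lamp_hub (a point): Where to hold the lamp: centre of the flat-sided hub in the middle of the light bar, 113 mm above the foot's underside. The hub is 28 mm wide in the lamp's x, 50 mm long in y, 36 mm high.
- lamp_tip (a point): Middle of the tip of the lamp's plug, 48 mm below the foot's underside. The plug is a round shank 20 mm across and 34 mm long under the foot, then a flat key, 7 mm thick in the lamp's x, 18 mm wide in its y and 14 mm long, its nose edges rounded (1.5 mm).
- packing: Fixed cardboard block, 90 x 90 mm, 60 mm high, with a 30 x 30 mm well, 54 mm deep, in the middle. Origin: centre of its underside. The lamp's foot stands on its top and the plug hangs loosely in the well: it lifts straight out.
- shelf: Fixed wooden desk shelf: a board 200 mm deep (x) and 460 mm long (y), 18 mm thick, top face 85 mm above the desk, on two side panels. Origin: on the desk under the board's centre; x points to the back, y to the left.
- opening (a point): Centre of the round opening, 50 mm across, in the shelf board, level with the board's top. Below it a black socket block is screwed to the board, flat face 24 mm below the board's top. The round blind hole in that face (22.5 mm across, 12 mm deep) was placed by hand: its centre is up to 7 mm off, both along the shelf's x and along its y. See keyway.
- keyway (a point): Same point as opening. In the floor of the round hole is a keyway 20.5 x 9 mm, 14.5 mm deep, its long side along the shelf's y but turned by up to 0.5 rad either way. The lamp's foot is 24 mm above the board while the key rests on the block's face, 12 mm above it once the key is in the round hole, and flat on it when the key has dropped in the keyway: home.
- rocker (a joint): Angle of the white rocker switch on the shelf: 0 = off (front half raised), 0.30 rad = on (front half pressed level). It stays where it is put; about 3 N on the front half moves it.
- rocker_front (a point): The place to press: middle of the top of the rocker's front half (22 mm long in the shelf's x, 30 mm wide in y), 97 mm above the desk when off, sloping up to the front; pressing takes it down 3.5 mm. The rocker is 43 mm long, hinged across its middle 10 mm behind this point, in a black frame 60 x 42 mm that stands 3 mm above the board.
- tape_roll: Roll of masking tape, 104 mm across, 25 mm high, lying on the shelf. Origin: under its centre. To be left alone.
- sticky_pad: Pad of sticky notes, 75 x 75 x 11 mm, on the shelf. Origin: under its centre. To be left alone.
- stapler: Stapler, 126 mm long, 44 mm high, on the desk. Origin: under its centre. To be left alone.
- calculator: Pocket calculator, 118 x 74 x 11 mm, on the desk. Origin: under its centre. To be left alone.
- pen_pot: Pot of pens, 88 mm across, 147 mm high, at the left front of the desk. Origin: under its centre. To be left alone.

How it is judged (in metres and radians):
On the way, in this order (a step that is already met when the one before it is completed fails the run):
1. the lamp stands home in the socket, its foot flat on the board (z of lamp in the frame of opening between -0.003 and 0.003 m and horizontal distance between lamp and opening below 0.015 m and angle between lamp's own z axis and vertical below 0.05 rad), for 0.2 s.
2. then the rocker is switched on (value of joint rocker above 0.2 rad), for 0.2 s.
At the end, for the whole second after the job is handed in: The lamp is plugged in: its foot's underside within 3 mm of the board's top, within 15 mm of the opening's centre and upright within 0.05 rad, released and at rest; the rocker is on (past 0.2 of its 0.30 rad) (all of step 1 and value of joint rocker above 0.2 rad and linear speed of lamp below 0.02 m/s and not (contact force between lamp and the fingers above 0.1 N)); the robot touches nothing.
It fails at once if the lamp is tipped over (more than 0.5 rad) (angle between lamp's own z axis and vertical above 0.5 rad).
It fails at once if the tape roll, sticky pad, stapler, calculator or pen pot is disturbed (moved more than 20 mm) (distance of any of tape_roll, sticky_pad, stapler, calculator, pen_pot from where it was at the start of the episode above 0.02 m).
It also fails if it takes over 67 s, if anything falls off the work surface, if the arm or the gripper's body presses on something with over 40 N, if the wrist force passes 120 N, or if a joint passes its speed limit or range.

### The arm

A 6-joint arm with a two-finger parallel gripper is mounted at the origin on a cart in front of the work surface, level with it; the furniture and walls round the work are solid. World frame = base frame: x ahead of the robot, y to its left, z up, the work surface at z = 0. Lengths are in mm, angles in rad, forces in N, time in s.
With the tool pointing down it reaches from about 275 to 750 mm from the base axis. Payload 10.2 kg.
Tool frame: the origin (TCP) lies between the finger pads; the fingertips stand 17 mm ahead of it and the grasp point (between the pads) lies 2 mm behind it; z points along the fingers, y is the line along which they close (so a half turn about z gives the same grasp; the last joint's range is limited). The gripper opens to 85 mm and grips with 20 to 120 N. Pads are 22 mm wide; open, the fingers measure 114 mm over their backs; the gripper's body (76 mm by 85 mm) begins 54 mm behind the grasp point. The pads swing forward as they close: fully open they stand 13 mm farther back than shut.
Start: joints at [1.016, 0.313, 1.498, -0, 1.331, -0.223], TCP at [171.029, 496.367, 248.294] pointing down, gripper open.
Joint ranges: [-2.94, 2.94], [-0.97, 2.17], [0.19, 2.56], [-1.23, 4.37], [0.02, 3.11], [-2.88, 2.88]. Speed limits (rad/s): [2.39, 2.39, 3.01, 3.14, 3.14, 3.14].

### API

Orientations are given as a unit quaternion [w, x, y, z].
In Python, from rig import * gives the robot as it stands.
- The arm moves only by the tool step_arm, never from a script. Its argument "commands" is text: rows parted by semicolons, each of 7 numbers parted by spaces: the opening, from 0 (shut) to 1 (fully open), then the shift along the tool's x, y, z in cm, then the turn, a rotation vector about the tool's x, y, z in rad. In form: hand x y z rx ry rz; .... A call has 1 to 20 rows; each row is the pose to reach, as a shift and turn from the pose commanded when the call began, along the tool's axes at that moment; what a row does not reach only later rows make up. A row lasts 1/12 s, in which the tool goes at most 41.7 mm and 7.16 degrees, less where a joint would pass 70% of its speed; a pose out of reach is approached as far as the arm can. A call with a gripper value outside its range is refused whole. The fingers move at their own pace and stop on an object; "newtons" is the grip in N (left out, the last holds). Time passes only in rows, so rows that repeat a pose let the fingers close. It gives the time, the measured TCP pose, the force, the opening and the grip force at its end, in the units of the state.
- sense(): the state, without advancing time (a new reading comes with each control period).
- capture(name): name is "scene" or "side" or "wrist"; returns the picture (400x640x3 uint8, red, green, blue); there is no depth.
- camera_model(name): a dict with "mtx" (3x3 intrinsics, pixels), "eye" and "rotation" of the camera in the world. Camera axes: x right, y down, z forward; pixel columns grow to the right and rows downward; lengths in mm; the calibration is good to about 2 mm. A picture is of the moment at which its call begins: read the wrist's pose just before it. camera_model takes no time and is no camera call; for the wrist camera it gives the pose at the moment of the call.
- finish_job(): hands the job in; it is judged then, once.
Trained networks look in the newest picture that a camera, given by its name, has taken for a name from the list of things; names that differ only in an ending like _2 or _b are one class to them, and where a whole thing is asked for, a point or a joint stands for the part that bears it (a point fixed in the world has none). Each returns a list of dicts, best first, with "score" (0 to 1); they miss things now and then, are a little off and sometimes report something else, mostly with a low value. They report only what shows in the picture. A call takes as long as a camera call.
- search_frame(camera, label): "rect" ([centre column, centre row, width, height] in pixels, round what is visible of it).
- trace(camera, label): "mask" (400x640 bool, what is visible of it) and "rect" ([centre column, centre row, width, height] in pixels, round what is visible of it).
- spot_point(camera, label): "xy" ([column, row] in pixels: a listed point, or the origin of a listed thing).
The state is a dict: "time_s": time; "joints": joint angles; "dq": joint speeds; "tau": joint torques, N m; "eef_pos": TCP position; "ee_rot": TCP orientation; "force": force on the tool from outside, world axes, zero at the start; "wrist_torque": the same for the moment, N m; "grip_width": opening from 0.0 (shut) to 1.0 (fully open); "grip_force": force on a finger pad.
Only numpy, scipy, OpenCV 4.12 (cv2) and the standard library are available. Lean on these libraries where they do the work, as an engineer would, in place of code of your own. Each camera call takes 0.05 s, during which the arm holds its last target. There are 200 camera calls.

## Working session

There is one attempt and no reset: what is moved stays moved. The work goes in short steps, Python scripts to look and compute and a tool call to move; the robot and the scene stay as the last step left them, time stands still between calls to the robot, and variables do not carry over. Pictures are saved under pics/ and viewed, at most 10 in all, crops included, and the job is handed in when it is done.

Besides the shell and the picture viewer there is one more tool, called after "Emit:" as name(argument=value, ...) on one line, values as JSON. step_arm: Moves the arm, as the interface text tells. Its arguments: {"type":"object","properties":{"commands":{"type":"string"},"newtons":{"type":"number"}},"required":["commands"]}

```bash
mkdir -p pics && cat > h.py <<'E'
from rig import *
import numpy as np, cv2
from scipy.spatial.transform import Rotation as R
def ray(cam,px,m=None):
    m=m or camera_model(cam)
    d=np.linalg.inv(np.array(m["mtx"]))@np.array([px[0],px[1],1.])
    return np.array(m["eye"]),np.array(m["rotation"])@d
def onz(cam,px,z,m=None):
    e,d=ray(cam,px,m); return e+d*(z-e[2])/d[2]
def tri(obs):
    A=np.zeros((3,3));b=np.zeros(3)
    for e,d in obs:
        d=d/np.linalg.norm(d);P=np.eye(3)-np.outer(d,d);A+=P;b+=P@e
    return np.linalg.solve(A,b)
def rot(s):
    q=s["ee_rot"];return R.from_quat([q[1],q[2],q[3],q[0]])
E
python3 - <<'E'
from h import *
im={c:capture(c) for c in("scene","side")}
for c in im: cv2.imwrite(f"pics/{c}0.png",im[c][:,:,::-1])
s=sense();print(s["time_s"],s["eef_pos"],s["ee_rot"],s["force"])
for c in im:
    print(c,np.round(camera_model(c)["eye"]))
    for l,z in(("lamp",60),("lamp_hub",173),("packing",0),("opening",85),("rocker_front",97),("tape_roll",85),("sticky_pad",85),("stapler",0),("calculator",0),("pen_pot",0),("shelf",0)):
        for r in spot_point(c,l)[:1]: print(l,np.round(r["score"],2),np.round(r["xy"],1),np.round(onz(c,r["xy"],z),1))
print(sense()["time_s"])
E
```

```text
0.1 [170.89827385 496.18117887 247.81540419] [-2.09782206e-04  1.65121707e-01  9.86273040e-01 -5.18492824e-04] [ 0.11881698 -0.13724605 -0.45268683]
scene [ -81. -814.  968.]Traceback (most recent call last):
  File "<stdin>", line 8, in <module>
  File "h.py", line 9, in onz
    e,d=ray(cam,px,m); return e+d*(z-e[2])/d[2]
        ~~~^^^^^^^^^^
  File "h.py", line 7, in ray
    return np.array(m["eye"]),np.array(m["rotation"])@d
                              ~~~~~~~~~~~~~~~~~~~~~~~^~
ValueError: matmul: Input operand 1 has a mismatch in its core dimension 0, with gufunc signature (n?,k),(k,m?)->(n?,m?) (size 3 is different from 4)
```

```bash
python3 - <<'E'
s=open('h.py').read().replace('np.array(m["rotation"])@d','qr(m["rotation"]).apply(d)').replace('def ray','def qr(q): return R.from_quat([q[1],q[2],q[3],q[0]])\ndef ray')
open('h.py','w').write(s)
E
python3 - <<'E'
from h import *
for c in ("scene","side"):
    print(c,np.round(camera_model(c)["eye"]))
    for l,z in(("lamp",60),("lamp_hub",173),("packing",0),("opening",85),("rocker_front",97),("tape_roll",85),("sticky_pad",85),("stapler",0),("calculator",0),("pen_pot",0),("shelf",0)):
        for r in spot_point(c,l)[:1]: print(l,np.round(r["score"],2),np.round(r["xy"],1),np.round(onz(c,r["xy"],z),1))
print(sense()["time_s"])
E
```

```text
scene [ -81. -814.  968.]
lamp 0.84 [337.6 299.6] [ 441.  -248.2   60. ]
lamp_hub 0.56 [335.8 261.6] [ 445.8 -234.8  173. ]
packing 0.82 [340.6 313.3] [ 452.4 -247.6   -0. ]
opening 0.61 [291.9 179.5] [634.  174.8  85. ]
rocker_front 0.52 [344.  227.5] [596.  -99.9  97. ]
tape_roll 0.67 [362.1 204. ] [711.7 -49.5  85. ]
sticky_pad 0.96 [334.1 184.9] [712.1  70.3  85. ]
stapler 0.8 [302.  275.9] [457.9 -89.9   0. ]
calculator 0.83 [249.5 242.7] [424.2 107.3   0. ]
pen_pot 0.91 [223.  208.9] [447.3 288.1   0. ]
shelf 0.98 [325.6 211.6] [678.4  70.3   0. ]
side [ 111. -878.  553.]
lamp 0.6 [319.7 294.7] [ 444.8 -241.7   60. ]
lamp_hub 0.69 [319.6 247.2] [ 440.6 -255.   173. ]
packing 0.81 [321.2 318.6] [ 447.8 -239.2    0. ]
opening 0.65 [306.1 197. ] [631.3 181.   85. ]
rocker_front 0.5 [343.  226.9] [604.5 -69.5  97. ]
tape_roll 0.67 [372.2 218.4] [708.1 -44.8  85. ]
sticky_pad 0.62 [348.5 200.3] [722.5  92.9  85. ]
stapler 0.59 [292.5 281.3] [456.8 -84.3   0. ]
calculator 0.85 [246.4 249.4] [417.4 120.5   0. ]
pen_pot 0.74 [240.2 225.3] [453.1 274.6   0. ]
shelf 0.81 [334.1 234.6] [661.8  73.1   0. ]
1.25
```

View pics/scene0.png

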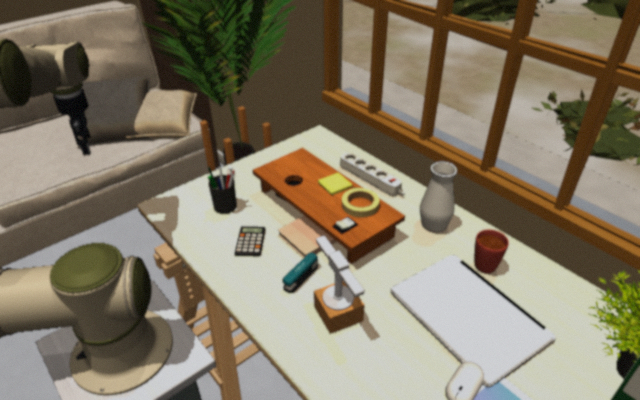

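View pics/side0.png

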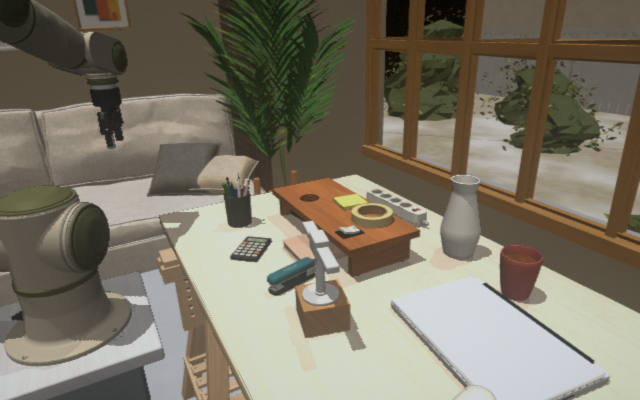

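```bash
python3 - <<'E'
from h import *
for c,a,b in(("scene",(322,241),(356,292)),("side",(311,224),(333,270))):
    A,B=onz(c,a,178),onz(c,b,178);print(A,B,np.linalg.norm(A-B),np.arctan2(*(B-A)[1::-1]))
for l in("lamp","lamp_hub","opening","rocker_front"):
    print(l,tri([ray(c,spot_point(c,l)[0]["xy"]) for c in("scene","side")]))
s=sense();Rt=rot(s)
t=np.array([443,-245,265.]);print(Rt.as_matrix().round(3),Rt.inv().apply(t-s["eef_pos"])/10, s["joints"])
m=camera_model("wrist");print(Rt.inv().apply(np.array(m["eye"])-s["eef_pos"]),(Rt.inv()*qr(m["rotation"])).as_matrix().round(2),m["mtx"])
E
```

```text
[ 462.5858834  -167.75284338  178.        ] [ 415.75191634 -331.43485216  178.        ] 170.2504639320547 -1.8494782157782668
[ 468.70725213 -167.48061341  178.        ] [ 417.3482918  -343.75475483  178.        ] 183.60369206850885 -1.854306358445899
lamp [ 437.39238362 -253.4993021    68.76285223]
lamp_hub [ 460.02080261 -218.83169889  151.03761693]
opening [625.99053503 166.43969975  92.05695613]
rocker_front [ 570.39362792 -126.27189237  129.16217143]
[[-0.945  0.326 -0.   ]
 [ 0.326  0.945 -0.   ]
 [-0.    -0.    -1.   ]] [-49.86114936 -61.23764013  -1.66935927] [ 1.01563892e+00  3.12918129e-01  1.49767479e+00 -7.06641909e-06
  1.33101564e+00 -2.23420520e-01]
[  75.17279218   -1.31506338 -125.10143696] [[ 0.   -0.96 -0.3 ]
 [ 1.    0.    0.  ]
 [ 0.   -0.3   0.96]] [[327.02830111   0.         315.57836965]
 [  0.         327.02830111 196.43424834]
 [  0.           0.           1.        ]]
```

Emit:
step_arm(commands="1 -49.9 -61.2 -1.7 0 0 1.52;1 -49.9 -61.2 -1.7 0 0 1.52;1 -49.9 -61.2 -1.7 0 0 1.52;1 -49.9 -61.2 -1.7 0 0 1.52;1 -49.9 -61.2 -1.7 0 0 1.52;1 -49.9 -61.2 -1.7 0 0 1.52;1 -49.9 -61.2 -1.7 0 0 1.52;1 -49.9 -61.2 -1.7 0 0 1.52;1 -49.9 -61.2 -1.7 0 0 1.52;1 -49.9 -61.2 -1.7 0 0 1.52;1 -49.9 -61.2 -1.7 0 0 1.52;1 -49.9 -61.2 -1.7 0 0 1.52;1 -49.9 -61.2 -1.7 0 0 1.52;1 -49.9 -61.2 -1.7 0 0 1.52;1 -49.9 -61.2 -1.7 0 0 1.52;1 -49.9 -61.2 -1.7 0 0 1.52;1 -49.9 -61.2 -1.7 0 0 1.52;1 -49.9 -61.2 -1.7 0 0 1.52;1 -49.9 -61.2 -1.7 0 0 1.52;1 -49.9 -61.2 -1.7 0 0 1.52")

```text
time_s: 3.32
eef_pos: [444.4, -250.2, 264.2]
ee_rot: [0.0, 0.8, 0.599, -0.0]
force: [0.8, -0.5, -1.1]
grip_width: 1.0
grip_force: 0.0
```

```bash
cat >> h.py <<'E'
def snap(n):
    m=camera_model("wrist");im=capture("wrist");cv2.imwrite(f"pics/{n}.png",im[:,:,::-1]);return m,im
E
python3 - <<'E'
from h import *
m,im=snap("w1");s=sense()
print(s["time_s"],s["eef_pos"],s["ee_rot"],s["joints"])
for l,z in(("lamp_hub",173),("lamp",60)):
    for r in spot_point("wrist",l)[:1]: print(l,r["score"],r["xy"],onz("wrist",r["xy"],z,m))
r=trace("wrist","lamp")[0];k=r["mask"];print(r["score"],r["rect"])
v=im.copy();v[k]=v[k]//2+np.array([0,120,0],np.uint8)
cv2.imwrite("pics/w1m.png",v[:,:,::-1])
E
```

```text
3.3667 [ 443.68968212 -247.34119269  264.29258492] [-5.73394511e-04  8.00086659e-01  5.99884130e-01 -2.00119927e-04] [-7.39467046e-01  2.64128339e-01  1.52029746e+00 -1.83005234e-04
  1.35836824e+00 -4.55344863e-01]
lamp_hub 0.84 [309.2, 198.7] [ 441.77046124 -243.82879203  173.        ]
lamp 0.95 [314.4, 164.5] [ 445.08263545 -243.94859645   60.        ]
0.92 [315.4, 182.9, 73.5, 265.0]
```

View pics/w1m.png

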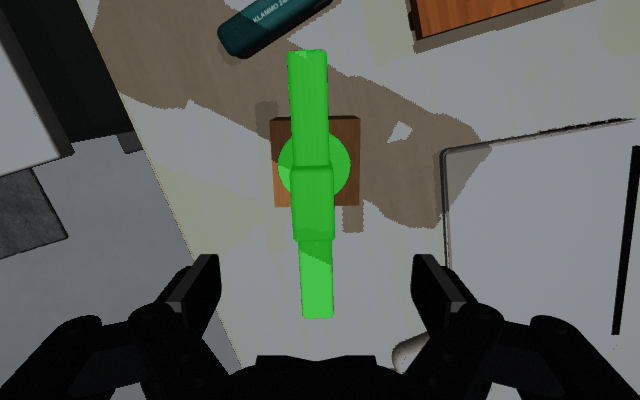

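```bash
python3 - <<'E'
from h import *
m=camera_model("wrist");s=sense();Rt=rot(s)
g=lambda p,z:onz("wrist",p,z,m)[:2]
a=(g((289,51),179)+g((326,50),179))/2;b=(g((303,318),179)+g((333,317),179))/2
print(a,b,np.linalg.norm(a-b),(a+b)/2,np.arctan2(*(a-b)[::-1]))
h=[g(p,191) for p in((291,166),(332,166),(295,240),(334,240))];print(np.mean(h,0),[np.linalg.norm(h[i]-h[j]) for i,j in((0,1),(2,3),(0,2),(1,3))])
x=Rt.as_matrix()[:,0];print("toolx yaw",np.arctan2(x[1],x[0]))
t=np.append((np.mean(h,0)+(a+b)/2)/2,171);print(t,Rt.inv().apply(t-s["eef_pos"]))
E
```

```text
[ 466.20714538 -147.03632227] [ 420.84926863 -329.2458466 ] 187.77019928582544 [ 443.52820701 -238.14108444] 1.3268225992678215
[ 443.77898224 -236.76002818] [np.float64(25.44002025075683), np.float64(25.962392833131354), np.float64(50.14137121824056), np.float64(50.15922740201018)]
toolx yaw 1.290285211746509
[ 443.65359462 -237.45055631  171.        ] [ 6.35812399 -1.40555654 94.36793552]
```

Emit:
step_arm(commands="1 0.45 -0.1 3 0 0 -0.037;1 0.45 -0.1 6 0 0 -0.037;1 0.45 -0.1 9.3 0 0 -0.037;1 0.45 -0.1 9.3 0 0 -0.037;0 0.45 -0.1 9.3 0 0 -0.037;0 0.45 -0.1 9.3 0 0 -0.037;0 0.45 -0.1 9.3 0 0 -0.037;0 0.45 -0.1 9.3 0 0 -0.037;0 0.45 -0.1 9.3 0 0 -0.037;0 0.45 -0.1 9.3 0 0 -0.037", newtons=60)

```text
time_s: 4.35
eef_pos: [444.3, -240.6, 173.6]
ee_rot: [0.001, 0.788, 0.616, 0.0]
force: [0.5, 0.2, 6.9]
grip_width: 0.318
grip_force: 59.6
```

Emit:
step_arm(commands="0 0 0 -4 0 0 0;0 0 0 -8 0 0 0;0 0 0 -12.5 0 0 0;0 4 0.2 -12.5 0 0 -0.05;0 8 0.4 -12.5 0 0 -0.1;0 12 0.6 -12.5 0 0 -0.15;0 16 0.8 -12.5 0 0 -0.2;0 20 1 -12.5 0 0 -0.24;0 24 1.2 -12.5 0 0 -0.24;0 28 1.4 -12.5 0 0 -0.24;0 32 1.6 -12.5 0 0 -0.24;0 36 1.8 -12.5 0 0 -0.24;0 40.5 1.8 -12.5 0 0 -0.24;0 40.5 1.8 -12.5 0 0 -0.24;0 40.5 1.8 -12.5 0 0 -0.24")

```text
time_s: 5.6
eef_pos: [558.8, 150.5, 296.6]
ee_rot: [-0.0, 0.707, 0.707, -0.0]
force: [-0.3, -0.4, -2.7]
grip_width: 0.318
grip_force: 61.3
```

```bash
python3 - <<'E'
from h import *
m,im=snap("w2");s=sense();print(s["time_s"],s["eef_pos"],s["force"],s["grip_width"])
for r in spot_point("wrist","opening")[:2]: print(r["score"],r["xy"],onz("wrist",r["xy"],85,m))
for l in("lamp_hub","lamp_tip","lamp","rocker_front"):
  for r in spot_point("wrist",l)[:1]: print(l,r["score"],r["xy"])
Rt=rot(s);print(Rt.as_matrix().round(3))
E
```

```text
5.65 [558.81585271 148.91326077 296.83637918] [-0.08004058 -0.53834231 -2.62689402] 0.32079670492420925
lamp_hub 0.86 [312.1, 281.7]
lamp 0.78 [316.5, 202.0]
rocker_front 0.61 [352.4, 354.5]
[[ 0.002  1.    -0.001]
 [ 1.    -0.002 -0.   ]
 [-0.    -0.001 -1.   ]]
```

View pics/w2.png

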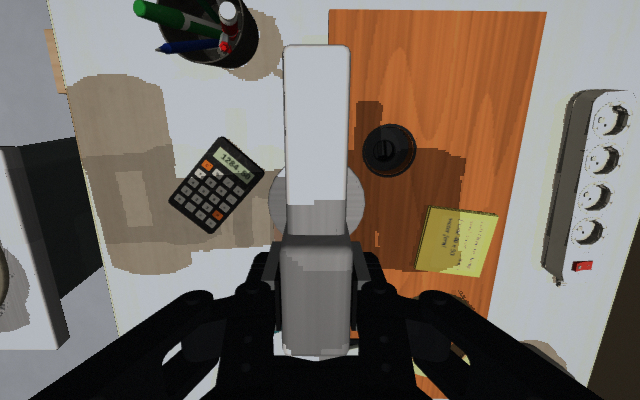

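```bash
python3 - <<'E'
from h import *
im=cv2.imread("pics/w2.png")[112:187,345:435]
im=np.clip(im.astype(float)*3+20,0,255).astype(np.uint8)
cv2.imwrite("pics/w2c.png",cv2.resize(im,None,fx=8,fy=8,interpolation=cv2.INTER_CUBIC)[:600,:720])
E
```

```text
(no output)
```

View pics/w2c.png

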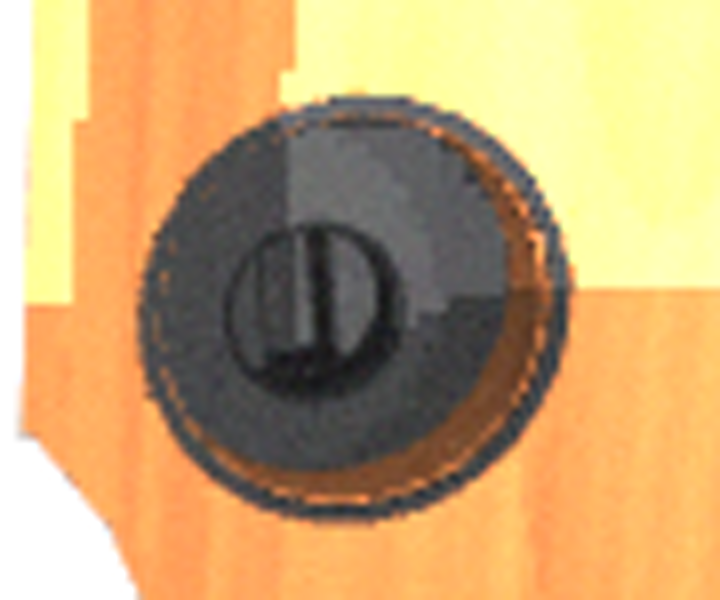

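```bash
python3 - <<'E'
from h import *
m=camera_model("wrist");s=sense();Rt=rot(s);p=np.array(s["eef_pos"]);print(p,s["force"])
g=lambda q,z:onz("wrist",q,z,m)
K=np.array(m["mtx"]);C=qr(m["rotation"]);E=np.array(m["eye"])
def proj(P):
    c=C.inv().apply(np.atleast_2d(P)-E);return (c[:,:2]/c[:,2:])@np.diag([K[0,0],K[1,1]])+K[:2,2]
f=lambda cx,cy:(345+cx/8-.44,112+cy/8-.44)
a=np.linspace(0,2*np.pi,60);circ=lambda c,r:c+r*np.c_[np.cos(a),np.sin(a),0*a]
o=g(f(356,308),85);h=g(f(316,311),61);print("opening",o,"hole",h)
for yw in(0.0,):
  for c,r in((o,25),(h,11.25)):
    q=(proj(circ(c,r))-[345,112]+.44)*8;print(q.min(0),q.max(0))
# lamp in hand
end=(g((284,45),p[2]+5.4)+g((349,45),p[2]+5.4))/2
print("bar end in tool",Rt.inv().apply(end-p))
# shelf edges
for A,B in(((329,10),(329,115)),((547,12),(514,190))):
    u,v=g(A,85),g(B,85);print(u,v,np.arctan2((u-v)[1],(u-v)[0]))
im=cv2.imread("pics/w2c.png")
for yw,col in((0,(0,255,0)),(.1,(0,0,255)),(-.1,(255,0,0))):
    k=np.array([[-4.5,-10.25,-12],[4.5,-10.25,-12],[4.5,10.25,-12],[-4.5,10.25,-12]])
    q=(proj(R.from_euler('z',yw).apply(k)+h)-[345,112]+.44)*8
    cv2.polylines(im,[q.astype(int)],True,col,1)
for c,r in((o,25),(h,11.25),(h-[0,0,12],11.25)):
    cv2.polylines(im,[((proj(circ(c,r))-[345,112]+.44)*8).astype(int)],True,(255,255,0),1)
cv2.imwrite("pics/w2o.png",im)
E
```

```text
[559.03761346 147.27902541 297.49862594] [ 0.60961759 -0.12627554 -2.0874189 ]
opening [635.00988868 166.82633427  85.        ] hole [634.88294615 162.56006503  61.        ]
[162.63469285 111.1363117 ] [549.88640148 496.50735689]
[234.7502941  229.40206261] [397.27621227 391.13674316]
bar end in tool [ 9.01636057e+01 -1.32522557e-02 -5.41025750e+00]
[571.8729263  296.14222902  85.        ] [572.57180596 202.39324215  85.        ] 1.578250985643498
[772.48756487 293.57455029  85.        ] [771.87250046 123.16366764  85.        ] 1.5671870400942103
```

View pics/w2o.png

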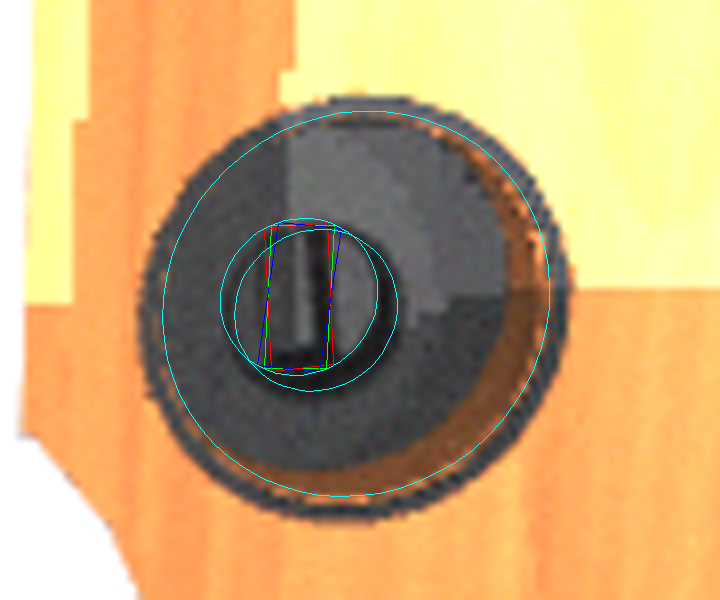

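```bash
cat > ov.py <<'E'
from h import *
import sys
hx,hy,yw=map(float,sys.argv[1:4]);n=int(sys.argv[4])
if n:
    m=camera_model("wrist");im=np.mean([capture("wrist").astype(float) for _ in range(n)],0)
    np.savez("w3.npz",im=im,eye=m["eye"],q=m["rotation"],K=m["mtx"],p=sense()["eef_pos"])
d=np.load("w3.npz");im=d["im"];E=d["eye"];C=qr(d["q"]);K=d["K"];print(d["p"],sense()["eef_pos"],sense()["time_s"])
x0,y0,w=345,112,75
c=np.clip(im[y0:y0+75,x0:x0+w,::-1]*4,0,255).astype(np.uint8)
c=cv2.resize(c,None,fx=8,fy=8,interpolation=cv2.INTER_CUBIC);raw=c.copy()
def proj(P):
    q=C.inv().apply(np.atleast_2d(P)-E);return ((q[:,:2]/q[:,2:])@np.diag([K[0,0],K[1,1]])+K[:2,2]-[x0,y0]+.5)*8
a=np.linspace(0,2*np.pi,80);h=np.array([hx,hy,61])
for r,z,col in((11.25,61,(255,255,0)),(11.25,49,(255,0,255))):
    cv2.polylines(c,[proj(np.c_[hx+r*np.cos(a),hy+r*np.sin(a),0*a+z]).astype(int)],True,col,1)
k=np.array([[-4.5,-10.25,-12],[4.5,-10.25,-12],[4.5,10.25,-12],[-4.5,10.25,-12]])
cv2.polylines(c,[proj(R.from_euler('z',yw).apply(k)+h).astype(int)],True,(0,255,0),1)
q=slice(180,440),slice(170,470)
o=np.hstack([cv2.resize(t[q],(390,338)) for t in(raw,c)]);cv2.imwrite(sys.argv[5],o)
E
python3 ov.py 634.9 165.5 0.12 6 pics/o1.png
```

```text
[559.06008512 148.20198018 297.3684016 ] [559.06008512 148.20198018 297.3684016 ] 6.2
```

View pics/o1.png

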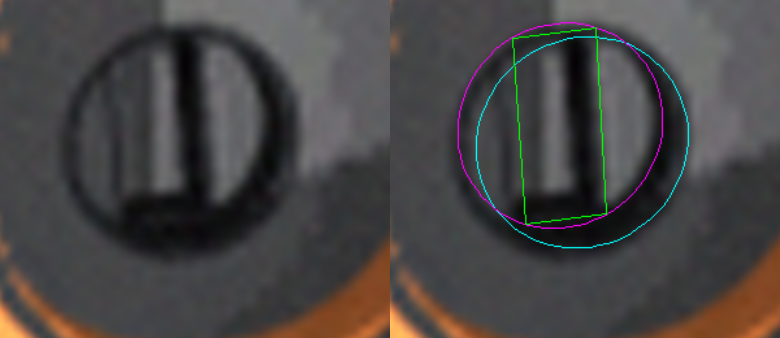

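```bash
python3 - <<'E'
from h import *
from scipy.optimize import least_squares
m=camera_model("wrist");s=sense();Rt=rot(s);p=np.array(s["eef_pos"])
E=Rt.inv().apply(np.array(m["eye"])-p);C=Rt.inv()*qr(m["rotation"]);K=np.array(m["mtx"])
d=np.load("w3.npz");g=cv2.cvtColor(d["im"].astype(np.uint8),cv2.COLOR_RGB2GRAY).astype(int)
print("col316 rows",[(r,g[r,316]) for r in range(40,50)])
for r in(60,195,200,205):print(r,"L",list(g[r,262:292:2]),"R",list(g[r,344:372:2]))
for row in(200,):pass
r=trace("wrist","lamp")[0]["mask"];ys=np.where(r[:,316])[0];print("mask top",ys.min(),[(y,np.where(r[y])[0][[0,-1]]) for y in(50,60,160,180,190,200,210,220,230)])
# lamp frame: x->tool -y?, use tool axes: bar along tool x, lamp z = -tool z
def proj(P):
    q=C.inv().apply(P-E);return (q[:,:2]/q[:,2:])@np.diag([K[0,0],K[1,1]])+K[:2,2]
def pred(t):
    tx,ty,tz,yw=t
    pts=np.array([[95,-12,-119],[95,12,-119]],float)
    a=np.linspace(0,2*np.pi,720);c=np.c_[37*np.cos(a),37*np.sin(a),0*a-6]
    Rz=R.from_euler('z',yw)
    b=proj(Rz.apply(pts)+[tx,ty,tz]);f=proj(Rz.apply(c)+[tx,ty,tz])
    return b,f
def res(t):
    b,f=pred(t);return np.r_[b.ravel()-[284,45,349,45],f[:,0].min()-269.5,f[:,0].max()-363.5]
b,f=pred([0,0,113,0]);print(b,f.min(0),f.max(0))
o=least_squares(res,[0,0,113,0]);print(o.x.round(2),o.fun.round(2))
E
```

```text
col316 rows [(40, np.int64(184)), (41, np.int64(184)), (42, np.int64(184)), (43, np.int64(181)), (44, np.int64(129)), (45, np.int64(134)), (46, np.int64(178)), (47, np.int64(185)), (48, np.int64(186)), (49, np.int64(186))]
60 L [np.int64(129), np.int64(127), np.int64(126), np.int64(127), np.int64(129), np.int64(130), np.int64(129), np.int64(129), np.int64(182), np.int64(186), np.int64(116), np.int64(173), np.int64(186), np.int64(186), np.int64(186)] R [np.int64(186), np.int64(185), np.int64(160), np.int64(74), np.int64(112), np.int64(112), np.int64(112), np.int64(112), np.int64(107), np.int64(104), np.int64(100), np.int64(97), np.int64(110), np.int64(108)]
195 L [np.int64(111), np.int64(110), np.int64(111), np.int64(92), np.int64(102), np.int64(105), np.int64(105), np.int64(105), np.int64(105), np.int64(105), np.int64(105), np.int64(105), np.int64(105), np.int64(173), np.int64(188)] R [np.int64(161), np.int64(83), np.int64(132), np.int64(132), np.int64(132), np.int64(132), np.int64(132), np.int64(133), np.int64(134), np.int64(133), np.int64(65), np.int64(56), np.int64(57), np.int64(6
[... 608 characters left out ...]
109), np.int64(109), np.int64(55), np.int64(88), np.int64(105)] R [np.int64(106), np.int64(87), np.int64(134), np.int64(135), np.int64(135), np.int64(136), np.int64(136), np.int64(136), np.int64(136), np.int64(136), np.int64(116), np.int64(57), np.int64(58), np.int64(58)]
mask top 44 [(50, array([283, 349])), (60, array([282, 350])), (160, array([286, 346])), (180, array([273, 359])), (190, array([269, 363])), (200, array([268, 364])), (210, array([268, 363])), (220, array([272, 360])), (230, array([279, 353]))]
[[280.09444617  28.64257736]
 [353.04154555  28.72488534]] [266.16845589 149.84907521] [365.6083743  244.68452209]
[ -3.15   0.47 126.1   -0.  ] [ 0.1   0.13 -0.06 -0.13 -0.15  0.08]
```

Emit:
step_arm(commands="0 0.7 2.5 0 0 0 -0.05;0 1.4 5 0 0 0 -0.1;0 2 7.4 1 0 0 -0.14;0 2 7.4 3 0 0 -0.14;0 2 7.4 5 0 0 -0.14;0 2 7.4 5.5 0 0 -0.14;0 2 7.4 5.5 0 0 -0.14;0 2 7.4 5.5 0 0 -0.14;0 2 7.4 5.5 0 0 -0.14;0 2 7.4 5.5 0 0 -0.14")

```text
time_s: 7.08
eef_pos: [633.4, 168.2, 243.9]
ee_rot: [0.001, 0.657, 0.754, 0.001]
force: [0.3, 0.2, -2.0]
grip_width: 0.315
grip_force: 61.6
```

```bash
python3 - <<'E'
from h import *
m,im=snap("w4");s=sense();x=rot(s).as_matrix();print(s["time_s"],s["eef_pos"],s["force"],np.arctan2(x[1,0],x[0,0]),x[:,2].round(4))
print([ (c,np.round(tri([ray(k,spot_point(k,c)[0]["xy"]) for k in("scene","side")]),1)) for c in () ])
E
```

```text
7.1333 [633.35488364 168.17320395 243.63794108] [-0.12003884 -0.4266759  -2.61242221] 1.7067915642680276 [ 2.1e-03  1.0e-04 -1.0e+00]
[]
```

Emit:
step_arm(commands="0 0 0 0.6 0 0 0;0 0 0 1.2 0 0 0;0 0 0 1.6 0 0 0;0 0 0 2 0 0 0;0 0 0 2.3 0 0 0;0 0 0 2.6 0 0 0;0 0 0 2.6 0 0 0")

```text
time_s: 7.72
eef_pos: [633.0, 168.1, 215.5]
ee_rot: [-0.0, 0.657, 0.754, -0.0]
force: [0.1, -0.1, -2.6]
grip_width: 0.322
grip_force: 61.8
```

Emit:
step_arm(commands="0 0 0 0.3 0 0 0;0 0 0 0.6 0 0 0;0 0 0 0.9 0 0 0;0 0 0 1.1 0 0 0;0 0 0 1.1 0 0 0")

```text
time_s: 8.13
eef_pos: [633.0, 168.3, 204.7]
ee_rot: [-0.0, 0.657, 0.754, -0.0]
force: [0.8, 0.3, -1.7]
grip_width: 0.319
grip_force: 61.6
```

Emit:
step_arm(commands="0 0 0 0.2 0 0 0;0 0 0 0.4 0 0 0;0 0 0 0.6 0 0 0;0 0 0 0.75 0 0 0;0 0 0 0.75 0 0 0;0 0 0 0.75 0 0 0")

```text
time_s: 8.63
eef_pos: [633.2, 168.3, 198.7]
ee_rot: [0.0, 0.657, 0.754, 0.0]
force: [-1.6, 1.0, 4.6]
grip_width: 0.319
grip_force: 62.7
```

Emit:
step_arm(commands="0 0 0 0.1 0 0 0;0 0 0 0.1 0 0 0;1 0 0 -0.1 0 0 0;1 0 0 -0.1 0 0 0;1 0 0 -0.1 0 0 0;1 0 0 -0.1 0 0 0;1 0 0 -0.1 0 0 0;1 0 0 -3 0 0 0;1 0 0 -6 0 0 0;1 0 0 -9 0 0 0;1 0 0 -9 0 0 0;1 0 0 -9 0 0 0;1 0 0 -9 0 0 0")

```text
time_s: 9.72
eef_pos: [632.9, 168.1, 286.7]
ee_rot: [-0.001, 0.657, 0.754, -0.001]
force: [-0.4, -0.1, 0.1]
grip_width: 0.997
grip_force: 0.0
```

```bash
python3 - <<'E'
from h import *
m,im=snap("w5");s=sense();print(s["time_s"],s["eef_pos"],s["force"],s["grip_width"])
for l,z in(("lamp_hub",198),("lamp",85),("rocker_front",97)):
    for r in spot_point("wrist",l)[:1]: print(l,r["score"],r["xy"],onz("wrist",r["xy"],z,m))
capture("side");capture("scene")
for c in("side","scene"):
  for l,z in(("lamp",85),("rocker_front",97)):
    for r in spot_point(c,l)[:1]: print(c,l,r["score"],r["xy"],onz(c,r["xy"],z))
  for r in search_frame(c,"rocker")[:1]: print(c,"frame",r["score"],r["rect"],onz(c,r["rect"][:2],95))
a,b=capture("wrist"),capture("side")
cv2.imwrite("pics/w5b.png",np.hstack([cv2.resize(a,(400,250)),b[150:275,250:450].repeat(2,0).repeat(2,1)])[:,:,::-1])
E
```

```text
9.7667 [632.83167821 168.0952009  286.32751526] [ 0.0783407  -0.24663068  0.3465395 ] 0.9984111138364161
lamp_hub 0.72 [315.4, 211.4] [632.67716455 165.14236886 198.        ]
lamp 0.85 [317.8, 175.2] [635.05940842 164.20048996  85.        ]
side lamp 0.85 [308.5, 198.8] [630.75181739 164.58102177  85.        ]
side rocker_front 0.48 [346.5, 228.6] [606.71399194 -81.91117788  97.        ]
side frame 0.71 [349.5, 229.4, 20.2, 4.0] [612.68327363 -85.92667614  95.        ]
scene lamp 0.69 [296.7, 182.1] [636.75913689 154.80266279  85.        ]
scene rocker_front 0.55 [339.4, 226.2] [590.34419389 -88.06146374  97.        ]
scene frame 0.45 [346.1, 225.2, 20.5, 13.5] [608.04369199 -95.05771874  95.        ]
```

View pics/w5b.png

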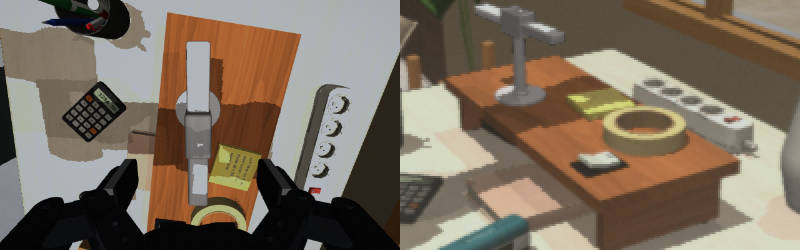

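Emit:
step_arm(commands="0 -4 -1 0 0 0 0;0 -8 -2 0 0 0 0.03;0 -12 -3 0 0 0 0.06;0 -16 -4.2 1.5 0 0 0.1;0 -20 -5.3 3 0 0 0.137;0 -24 -6.2 4.5 0 0 0.137;0 -25.2 -6.5 6 0 0 0.137;0 -25.2 -6.5 6.5 0 0 0.137;0 -25.2 -6.5 6.5 0 0 0.137;0 -25.2 -6.5 6.5 0 0 0.137;0 -25.2 -6.5 6.5 0 0 0.137;0 -25.2 -6.5 6.5 0 0 0.137")

```text
time_s: 11.42
eef_pos: [603.4, -89.2, 223.8]
ee_rot: [0.001, 0.707, 0.707, 0.0]
force: [-1.0, 0.6, -0.4]
grip_width: 0.005
grip_force: 0.0
```

```bash
python3 - <<'E'
from h import *
m,im=snap("w6");s=sense();print(s["time_s"],s["eef_pos"],rot(s).as_matrix().round(3)[:2],s["grip_width"])
for r in spot_point("wrist","rocker_front")[:2]: print(r["score"],r["xy"],onz("wrist",r["xy"],97,m))
for r in search_frame("wrist","rocker")[:1]: print(r["score"],r["rect"],onz("wrist",r["rect"][:2],95,m))
E
```

```text
11.4667 [603.29211698 -89.29297649 223.65985642] [[-0.001  1.     0.001]
 [ 1.     0.001 -0.   ]] -0.0013836252021833828
0.97 [312.1, 185.9] [600.5713569  -84.28456373  97.        ]
0.94 [323.9, 186.8, 52.7, 33.8] [610.05642416 -85.57284543  95.        ]
```

View pics/w6.png

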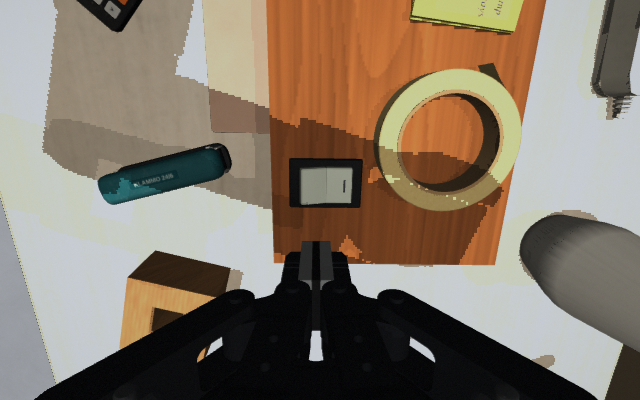

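Emit:
step_arm(commands="0 0.5 -0.4 3 0 0 0;0 0.5 -0.4 6 0 0 0;0 0.5 -0.4 9 0 0 0;0 0.5 -0.4 10.3 0 0 0;0 0.5 -0.4 10.7 0 0 0;0 0.5 -0.4 11 0 0 0;0 0.5 -0.4 11.2 0 0 0;0 0.5 -0.4 11.4 0 0 0;0 0.5 -0.4 11.5 0 0 0;0 0.5 -0.4 11.5 0 0 0")

```text
time_s: 12.4
eef_pos: [599.5, -85.4, 110.9]
ee_rot: [0.001, 0.707, 0.707, 0.001]
force: [-7.9, 1.6, 16.2]
grip_width: -0.002
grip_force: 8.3
```

Emit:
step_arm(commands="0 0 0 0.15 0 0 0;0 0 0 0.15 0 0 0;0 0 0 -2 0 0 0;0 0 0 -6 0 0 0;0 0 0 -10 0 0 0;0 0 0 -12 0 0 0;0 0 0 -12 0 0 0;0 0 0 -12 0 0 0")

```text
time_s: 13.07
eef_pos: [599.4, -85.4, 229.3]
ee_rot: [0.002, 0.707, 0.707, 0.001]
force: [0.3, 0.3, -0.4]
grip_width: 0.0
grip_force: 0.0
```

```bash
python3 - <<'E'
from h import *
m,im=snap("w7");s=sense();print(s["time_s"],s["eef_pos"],s["force"])
b=capture("side")
for l in("lamp","rocker"):
  for c in("wrist","side"):
    r=search_frame(c,l)[:1]; print(l,c,[(x["score"],x["rect"]) for x in r])
old=cv2.imread("pics/w6.png")[:,:,::-1]
c=lambda t:cv2.resize(t[140:240,250:400],(390,260))
top=np.hstack([c(old),c(im)])
cv2.imwrite("pics/fin.png",np.vstack([top,np.hstack([b[150:275,250:445].repeat(2,0).repeat(2,1),cv2.resize(im,(390,250))])])[:,:,::-1])
E
```

```text
13.1167 [598.84960634 -85.25914234 227.63361746] [ 0.26995982 -0.71843769 -0.39784307]
lamp wrist []
lamp side [(0.66, [309.4, 177.6, 45.0, 49.1])]
rocker wrist [(0.71, [171.3, 177.2, 132.2, 56.6])]
rocker side [(0.46, [348.8, 230.1, 20.3, 13.6])]
```

View pics/fin.png

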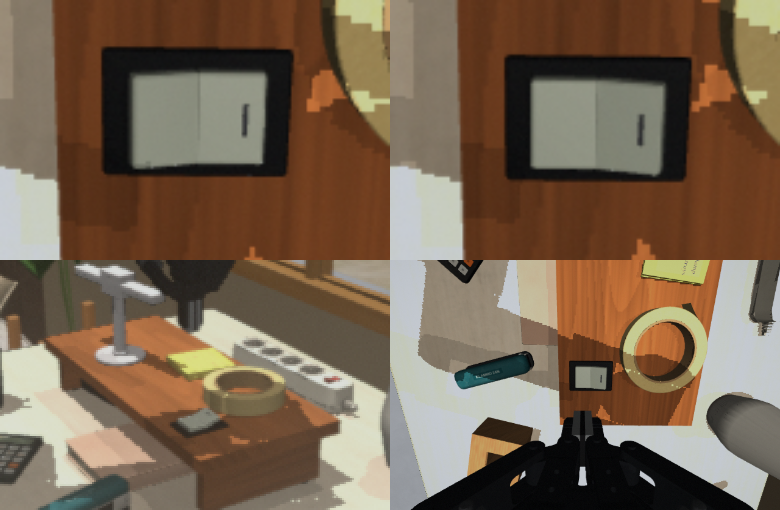

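The picture shows the rocker flipped: the front half (left, near column 565) is now level and bright, and the rear half (near 630) is shaded. The lamp stands upright with its foot flat on the board, and the arm is clear, so I'm handing in.

```bash
python3 -c "
from rig import *
print(finish_job())"
```

```text
the job is handed in; nothing more can be done
None
```

The lamp is plugged in upright with its foot flat on the board and released, the rocker is switched on, the arm is clear, and the job was handed in at about 13 s; the hand-in returned no verdict.

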